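Press a plywood panel against its lipping in a spring-return cam jig

ROBOT

A 7-joint arm with a two-finger parallel gripper is mounted at the origin on a cart in front of the work surface, level with it; the furniture and walls round the work are solid. World frame = base frame: x ahead of the robot, y to its left, z up, the work surface at z = 0. Lengths are in mm, angles in rad, forces in N, time in s.
With the tool pointing down it reaches from about 425 to 875 mm from the base axis. Payload 9.9 kg.
Tool frame: the origin (TCP) lies between the finger pads; the fingertips stand 22 mm ahead of it and the grasp point (between the pads) lies 3 mm ahead of it; z points along the fingers, y is the line along which they close (so a half turn about z gives the same grasp; the last joint's range is limited). The gripper opens to 85 mm and grips with 20 to 120 N. Pads are 22 mm wide; open, the fingers measure 114 mm over their backs; the gripper's body (76 mm by 85 mm) begins 54 mm behind the grasp point. The pads swing forward as they close: fully open they stand 13 mm farther back than shut.
Start: joints at [-1.238, 0.576, 0.025, 1.437, -0.015, 1.129, -0.057], TCP at [273.258, 617.219, 253.289] pointing down, gripper open.
Joint ranges: [-2.76, 2.76], [-0.34, 2.15], [-1.52, 1.57], [0.19, 2.46], [-1.09, 4.23], [0.17, 1.99], [-2.82, 2.82]. Speed limits (rad/s): [2.22, 2.22, 3.01, 3.01, 3.14, 3.14, 3.14].

INTERFACE

Orientations are given as a rotation vector (axis times angle).
In Python, from station import bot gives the robot as it stands.
- The arm moves only by the shell command python3 -m jog 'ROWS' [FORCE]. ROWS is text: rows parted by semicolons, each of 7 numbers parted by spaces: the turn, a rotation vector about the tool's x, y, z in units of 6 degrees (1.0 is 6 degrees), then the shift along the tool's x, y, z in mm, then the opening, from 0 (shut) to 1 (fully open). In form: rx ry rz tx ty tz gripper; .... A call has 1 to 8 rows; each row is the pose to reach, as a shift and turn from the pose commanded when the call began, along the tool's axes at that moment; what a row does not reach only later rows make up. A row lasts 1/10 s, in which the tool goes at most 50 mm and 8.59 degrees, less where a joint would pass 70% of its speed; a pose out of reach is approached as far as the arm can. A call with a gripper value outside its range is refused whole. The fingers move at their own pace and stop on an object; FORCE is the grip in N (left out, the last holds). Time passes only in rows, so rows that repeat a pose let the fingers close. It gives the time, the measured TCP pose, the force, the opening and the grip force at its end, in the units of the state.
- bot.state(): the state, without advancing time (a new reading comes with each control period).
- bot.camera(name): name is "side" or "top" or "wrist"; returns the picture (384x512x3 uint8, red, green, blue); there is no depth.
- bot.camera_params(name): a dict with "camera_matrix" (3x3 intrinsics, pixels), "R" (3x3) and "t" (3): a world point X has camera coordinates R X + t. Camera axes: x right, y down, z forward; pixel columns grow to the right and rows downward; lengths in mm; the calibration is good to about 2 mm. A picture is of the moment at which its call begins: read the wrist's pose just before it. camera_params takes no time and is no camera call; for the wrist camera it gives the pose at the moment of the call.
- bot.finish_job(): hands the job in; it is judged then, once.
Trained networks look in the newest picture that a camera, given by its name, has taken for a name from the list of things; names that differ only in an ending like _2 or _b are one class to them, and where a whole thing is asked for, a point or a joint stands for the part that bears it (a point fixed in the world has none). Each returns a list of dicts, best first, with "p" (0 to 1); they miss things now and then, are a little off and sometimes report something else, mostly with a low value. They report only what shows in the picture. A call takes as long as a camera call.
- bot.boxes_of(camera, label): "box" ([left, top, width, height] in pixels, round what is visible of it).
- bot.spot_point(camera, label): "position" ([column, row] in pixels: a listed point, or the origin of a listed thing).
The state is a dict: "t": time; "joints": joint angles; "dq": joint speeds; "joint_torque": joint torques, N m; "eef_pos": TCP position; "tool_rot": TCP orientation; "wrist_force": force on the tool from outside, world axes, zero at the start; "wrist_torque": the same for the moment, N m; "opening": opening from 0.0 (shut) to 1.0 (fully open); "grip_force": force on a finger pad.
Only numpy, scipy, OpenCV 4.12 (cv2) and the standard library are available. Lean on these libraries where they do the work, as an engineer would, in place of code of your own. Each camera call takes 0.05 s, during which the arm holds its last target. There are 200 camera calls.

TASK

Glue up one panel: take just the top plywood panel off the stack, lay it flat on the white bed of the gluing jig between the jaw and the dark lipping strip, centred so that the strip overhangs it at both ends, and let go of it. Then swing the jig's cam lever by its upright black handle, clockwise seen from above, past its first two notches into the third (the end of its travel), so that the jaw presses the panel hard against the lipping. The lever springs back when let go, so finish with the robot still holding it in the third notch; leave the other panels and the things round about where they are.

Things in the scene. Friction and masses are not known exactly. Their poses are not given: they have to be found in the camera images.
- gluing_jig: Jig fixed to the saw table. Origin: on the cam axis at table level; x towards the fence, z up. Plywood base 12 mm high, x -69 to 255, y +-52; round notch plate, radius 64, on the cam axis. White bed, 36 mm wide (y), top 20 mm up, x 80 to 230. At rest the jaw's pad ends at x = 80; it is 50 mm wide, top at 40 mm. Jaw up to 46 mm high, cam hub 53. Fence face at x = 224, 44 mm high, 96 wide.
- cam_lever (a joint): Angle of the cam lever, rad: 0 at rest, grows clockwise seen from above. Notches (pairs of low brass ridges that click) at 0.40, 0.80 and 1.20; stop at 1.26. At rest the lever points to -0.96 rad from the jig's x (towards -y). It drives the jaw along jig +x: 18 mm at notch 3. Return spring: about 3 N at the handle at rest, 8 N at notch 3; nothing latches it.
- lever_handle: Upright round black handle at the end of the cam lever, 92 mm from the cam axis; origin at its foot, 42 mm above the table, z up. 44 mm tall, 27 mm across at its thickest; it spins freely on its pin, and travels on a level arc about the jig's origin. The lever arm under it is 18 mm wide, its top at 42 mm.
- handle_mid (a point): Middle of the lever handle, where to grip or push it: 66 mm above the table, 24 mm above the handle's foot, on the handle's axis.
- lipping: Dark solid-wood strip, 14 x 80 x 21 mm (x, y, z), loose, lying on the jig's bed against the fence, its length across the jig; origin at the centre of its underside, axes parallel to the jig's. The face for the panel is 7 mm towards the jaw: a bay 130 mm long between it and the pad at rest.
- panel_top: Uppermost of three equal plywood panels in the stack, 120 x 60 x 18 mm (x, y, z), 88 g; origin at the centre of its underside, z up, 36 mm above the table at the start. The 60 mm end goes against the lipping; either way round will do.
- panel_middle: Second panel of the stack, same size, right under the top one (edges within 2 mm); stays in the stack. Origin at the centre of its underside.
- panel_bottom: Lowest panel of the stack, same size, on the saw table left of the long rip fence (64 mm high, from y = 0.125 to 0.185 m); stays. Origin at the centre of its underside.
- glue_bottle: Yellow glue bottle with a red tip, standing, 62 mm across, 187 mm tall; origin under its base. Stays where it is.
- sanding_block: Sanding block, 66 x 110 x 32 mm, lying left of the rip fence. Stays.
- pencil: Pencil, 162 mm long, lying between the jig and the rip fence. Stays.
- jar_screws: Round jar of screws, 62 mm across, 92 mm tall, standing at the left. Stays.

How it is judged (in metres and radians):
On the way, in this order (a step that is already met when the one before it is completed fails the run):
1. the top panel is lifted clear of the stack, alone (height (world z) of panel_top above 0.085 m and distance of panel_middle from where it was at the start of the episode below 0.015 m), for 0.1 s.
2. the panel lies flat on the bed between jaw and lipping, centred on the strip, let go, with the lever still at rest (y of panel_top in the frame of lipping between -0.009 and 0.009 m and z of panel_top in the frame of gluing_jig between 0.017 and 0.0235 m and x of panel_top in the frame of gluing_jig between 0.136 and 0.154 m and angle between the x axis of panel_top and the x axis of gluing_jig, either way round below 0.09 rad and angle between panel_top's own z axis and vertical below 0.04 rad and contact force between the fingers and panel_top below 0.5 N and value of joint cam_lever below 0.15 rad), for 0.2 s.
At the end, for the whole second after the job is handed in: Fingers hold the lever handle (over 1 N) in the third notch (beyond 1.10 rad); the panel lies flat on the bed, untouched by the fingers, square to the lipping (0.05 rad), centred on it within 9 mm, the jaw pressing it there with over 12 N; the other two panels within 20 mm of their start (value of joint cam_lever above 1.1 rad and contact force between the fingers and lever_handle above 1 N and contact force between panel_top and lipping above 12 N and y of panel_top in the frame of lipping between -0.009 and 0.009 m and z of panel_top in the frame of gluing_jig between 0.017 and 0.0235 m and angle between the x axis of panel_top and the x axis of lipping, either way round below 0.05 rad and angle between panel_top's own z axis and vertical below 0.04 rad and angle between lipping's own z axis and vertical below 0.08 rad and contact force between the fingers and panel_top below 0.5 N and distance of each of panel_middle, panel_bottom from where it was at the start of the episode below 0.02 m); the arm keeps its last pose, push and grip.
It fails at once if the other panels are dragged along or knocked (over 25 mm) (distance of any of panel_middle, panel_bottom from where it was at the start of the episode above 0.025 m).
It fails at once if a bystander is moved by more than 30 mm (distance of any of glue_bottle, sanding_block, pencil, jar_screws from where it was at the start of the episode above 0.03 m).
It fails at once if the glue bottle or the jar of screws is tipped (angle between any of glue_bottle, jar_screws's own z axis and vertical above 0.4 rad).
It also fails if it takes over 58 s, if anything falls off the work surface, if the arm or the gripper's body presses on something with over 40 N, if the wrist force passes 120 N, or if a joint passes its speed limit or range.

## Working session

There is one attempt and no reset: what is moved stays moved. The work goes in short steps, Python scripts to look and compute and a shell command to move; the robot and the scene stay as the last step left them, time stands still between calls to the robot, and variables do not carry over. Pictures are saved under pics/ and viewed, at most 14 in all, crops included, and the job is handed in when it is done.

```bash
mkdir -p pics; ls
python3 - <<'E'
from station import bot
import cv2,numpy as np
s=bot.state();print(s['t'],s['eef_pos'],s['tool_rot'])
ims=[]
for c in['top','side']:
    im=bot.camera(c);ims.append(im);cv2.imwrite(f'pics/{c}0.png',im[:,:,::-1])
    P=bot.camera_params(c);print(c,np.round(P['camera_matrix'],1).tolist(),np.round(P['R'],3).tolist(),np.round(P['t'],1).tolist())
    for l in['panel_top','lipping','lever_handle','handle_mid','gluing_jig']:
        r=bot.spot_point(c,l);print(c,l,[(np.round(q['position'],1).tolist(),round(q['p'],2)) for q in r[:2]])
E
```

```text
pics
0.0 [273.1014983  616.83592251 252.46611334] [-6.49876817e-01 -3.07337398e+00  2.50770168e-03]
top [[373.1, 0.0, 258.6], [0.0, 373.1, 191.2], [0.0, 0.0, 1.0]] [[-0.016, -1.0, -0.005], [-0.976, 0.016, -0.216], [0.216, 0.001, -0.976]] [194.7, 579.0, 1032.0]
top panel_top []
top lipping [([331.2, 148.8], 0.64), ([289.7, 238.1], 0.2)]
top lever_handle [([356.0, 201.4], 0.47), ([244.1, 172.8], 0.3)]
top handle_mid [([357.2, 197.0], 0.38)]
top gluing_jig [([327.1, 216.5], 0.95)]
side [[362.4, 0.0, 256.5], [0.0, 362.4, 190.7], [0.0, 0.0, 1.0]] [[0.89, -0.457, 0.009], [-0.145, -0.302, -0.942], [0.433, 0.837, -0.335]] [-427.3, 219.1, 518.8]
side panel_top [([205.7, 203.1], 0.9)]
side lipping [([366.1, 241.1], 0.75), ([319.9, 250.4], 0.55)]
side lever_handle [([323.3, 264.0], 0.88)]
side handle_mid [([319.1, 251.9], 0.78), ([367.9, 241.0], 0.17)]
side gluing_jig [([274.5, 265.9], 0.7)]
```

View pics/top0.png

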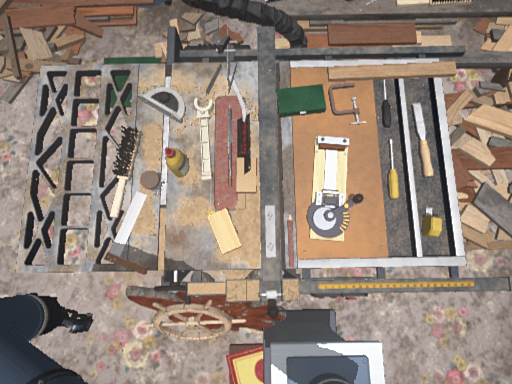

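View pics/side0.png

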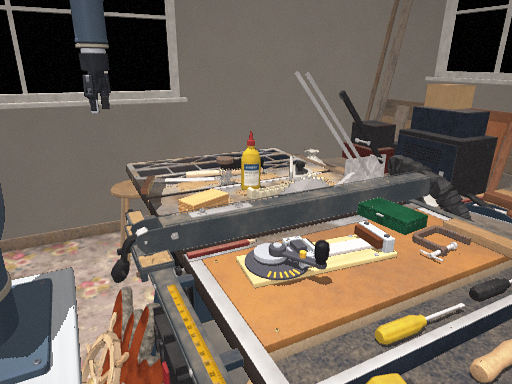

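```bash
cat > h.py <<'E'
import numpy as np
from station import bot
from scipy.spatial.transform import Rotation as Rn
def back(cam,uv,z,P=None):
    P=P or bot.camera_params(cam);K=np.array(P['camera_matrix']);R=np.array(P['R']);t=np.array(P['t'])
    d=R.T@np.linalg.inv(K)@np.array([uv[0],uv[1],1.]);c=-R.T@t
    return c+d*(z-c[2])/d[2]
def proj(cam,X,P=None):
    P=P or bot.camera_params(cam);p=np.array(P['camera_matrix'])@(np.array(P['R'])@np.array(X,float)+np.array(P['t']));return p[:2]/p[2]
E
python3 - <<'E'
from h import *
f=lambda c,u,z:print(c,u,z,np.round(back(c,u,z),0))
f('top',(331.2,148.8),20);f('top',(356,201.4),42);f('top',(357.2,197),66);f('top',(327.1,216.5),0)
f('side',(205.7,203.1),36);f('side',(366.1,241.1),20);f('side',(323.3,264),42);f('side',(319.1,251.9),66);f('side',(274.5,265.9),0)
s=bot.state();print(Rn.from_rotvec(s['tool_rot']).as_matrix().round(3))
E
```

```text
top (331.2, 148.8) 20 [724. -44.  20.]
top (356, 201.4) 42 [ 551. -104.   42.]
top (357.2, 197) 66 [ 559. -102.   66.]
top (327.1, 216.5) 0 [513. -23.   0.]
side (205.7, 203.1) 36 [474. 278.  36.]
side (366.1, 241.1) 20 [723. -47.  20.]
side (323.3, 264) 42 [ 558. -112.   42.]
side (319.1, 251.9) 66 [ 550. -107.   66.]
side (274.5, 265.9) 0 [511. -19.   0.]
[[-0.914  0.405  0.   ]
 [ 0.405  0.914 -0.   ]
 [-0.    -0.    -1.   ]]
```

The top picture shows the stack at about (225,230) and the jig with its cam at (327,216) and fence at (332,140). Both cameras agree on a jig yaw of about -0.11. Next I'll get the panel's yaw from the top image.

Run:
```python
from h import *
import cv2
im=cv2.imread('pics/top0.png');hsv=cv2.cvtColor(im,cv2.COLOR_BGR2HSV)
print(hsv[230,225],hsv[220,218],hsv[245,233])
c=hsv[230,225].astype(int)
m=cv2.inRange(hsv,np.array([c[0]-5,c[1]-45,c[2]-45]).clip(0,255),np.array([c[0]+5,c[1]+45,c[2]+45]).clip(0,255))
n,l,st,ce=cv2.connectedComponentsWithStats(m);k=l[230,225];print(st[k],ce[k])
ys,xs=np.where(l==k)
W=np.array([back('top',(x,y),54)[:2] for x,y in zip(xs,ys)]).astype(np.float32)
(cx,cy),(w,h),a=cv2.minAreaRect(W);print(cx,cy,w,h,a)
print([p.round() for p in cv2.boxPoints(((cx,cy),(w,h),a))])
print(back('side',(205.7,203.1),36).round())
```

```text
[ 21  76 251] [ 21  81 250] [ 21  76 252]
[ 182  197   60   59 1139] [217.17208077 226.78138718]
485.9355773925781 315.1801452636719 190.37078857421875 113.72452545166016 50.94637680053711
[array([382., 277.], dtype=float32), array([470., 205.], dtype=float32), array([590., 353.], dtype=float32), array([502., 425.], dtype=float32)]
[474. 278.  36.]
```

```bash
python3 -m jog '0 0 -7.6 -321 -229 20 1;0 0 -7.6 -321 -229 20 1;0 0 -7.6 -321 -229 20 1;0 0 -7.6 -321 -229 20 1;0 0 -7.6 -321 -229 20 1;0 0 -7.6 -321 -229 20 1;0 0 -7.6 -321 -229 20 1;0 0 -7.6 -321 -229 20 1' 30
python3 - <<'E'
from h import *
import cv2
s=bot.state();print(s['t'],s['eef_pos'],s['tool_rot'],Rn.from_rotvec(s['tool_rot']).as_matrix().round(3)[:,:2].tolist())
P=bot.camera_params('wrist');im=bot.camera('wrist');cv2.imwrite('pics/w1.png',im[:,:,::-1])
import json;json.dump({k:np.array(v).tolist() for k,v in P.items()},open('w1.json','w'))
for r in bot.spot_point('wrist','panel_top')[:2]:print(r,back('wrist',r['position'],36,P).round(1))
E
```

```text
t: 1.4
eef_pos: [475.3, 275.3, 233.5]
tool_rot: [-0.59, 3.085, -0.0]
wrist_force: [-0.1, 0.5, 0.6]
opening: 0.998
grip_force: 0.0
1.4 [475.27127883 275.33480754 233.49407649] [-5.90075147e-01  3.08497628e+00 -3.13299769e-04] [[-0.929, -0.369], [-0.369, 0.929], [-0.001, -0.0]]
{'position': [266.3, 166.9], 'p': 0.91} [469.5 288.1  36. ]
```

View pics/w1.png

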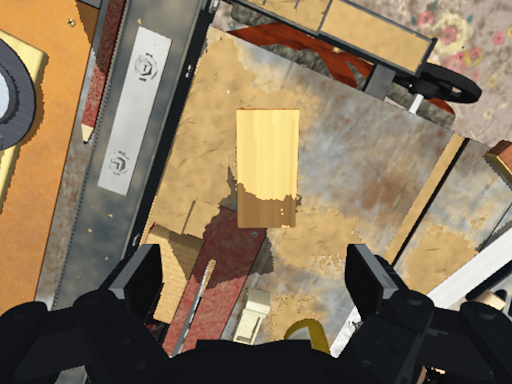

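The wrist view shows the panel nearly aligned, with corners at about (236,109), (299,110), (296,228) and (237,227). The lower part is in shadow.

```bash
cat >> h.py <<'E'
def togo(target,yaw_y=None):
    """tool-frame shift (mm) and turn (units) to world target; yaw_y= wanted world angle (deg) of tool y"""
    s=bot.state();R=Rn.from_rotvec(s['tool_rot']).as_matrix();d=R.T@(np.array(target)-s['eef_pos'])
    out=[d.round(1)]
    if yaw_y is not None:
        a=np.degrees(np.arctan2(R[1,1],R[0,1]));e=(yaw_y-a+90)%180-90;out.append(round(-e/6,2))
    return out
E
python3 - <<'E'
from h import *
import json
P=json.load(open('w1.json'))
C=np.array([back('wrist',u,54,P) for u in[(236,109),(299,110),(296,228),(237,227)]])
print(C.round(1));print([np.linalg.norm(C[i]-C[i-1]).round(1) for i in range(4)])
m=C.mean(0);d=(C[0]+C[1]-C[2]-C[3])/2;print(m,np.degrees(np.arctan2(d[1],d[0])))
yaw=np.degrees(np.arctan2(-d[1],-d[0]));print(yaw);print(togo([m[0],m[1],56],yaw+90))
E
```

```text
[[425.4 238.7  54. ]
 [404.6 293.6  54. ]
 [514.8 339.3  54. ]
 [536.4 281.8  54. ]]
[np.float64(119.1), np.float64(58.6), np.float64(119.3), np.float64(61.5)]
[470.30233425 288.35284447  54.        ] -158.13749698973103
21.862503010268963
[array([  0.6,  20. , 177.1]), np.float64(-0.12)]
```

Run:
```python
from h import *
for i in range(3):
    s=bot.state();print(s['t'],s['eef_pos'],togo([470.3,288.4,56]))
P=bot.camera_params('wrist');print(-np.array(P['R']).T@np.array(P['t']))
P=__import__('json').load(open('w1.json'));print(-np.array(P['R']).T@np.array(P['t']))
```

```text
1.5 [477.78377384 270.58497609 233.14528636] [array([  0.6,  20. , 177.1])]
1.5 [477.78377384 270.58497609 233.14528636] [array([  0.6,  20. , 177.1])]
1.5 [477.78377384 270.58497609 233.14528636] [array([  0.6,  20. , 177.1])]
[409.16167114 245.15630216 353.88283962]
[406.97531014 248.82505338 354.18078719]
```

```bash
python3 -m jog '0 0 -0.1 0 18 40 1;0 0 -0.1 0 18 80 1;0 0 -0.1 0 18 110 1;0 0 -0.1 0 18 120 1;0 0 -0.1 0 18 120 1'
python3 - <<'E'
from h import *
import cv2,json
print(bot.state()['eef_pos'])
P=bot.camera_params('wrist');im=bot.camera('wrist');cv2.imwrite('pics/w2.png',im[:,:,::-1])
json.dump({k:np.array(v).tolist() for k,v in P.items()},open('w2.json','w'))
print(bot.state()['eef_pos'],togo([470.3,288.4,56],111.9))
for r in bot.spot_point('wrist','panel_top')[:2]:print(r,back('wrist',r['position'],36,P).round(1))
E
```

```text
t: 2.0
eef_pos: [466.8, 294.6, 112.5]
tool_rot: [0.608, -3.08, 0.001]
wrist_force: [-0.0, -0.3, 0.1]
opening: 1.004
grip_force: 0.0
[466.83479086 294.56354509 112.46978464]
[467.51967005 294.97446775 113.71468368] [array([-0.1, -7.1, 57.7]), np.float64(0.07)]
{'position': [240.3, 210.6], 'p': 0.88} [471.4 287.5  36. ]
```

View pics/w2.png

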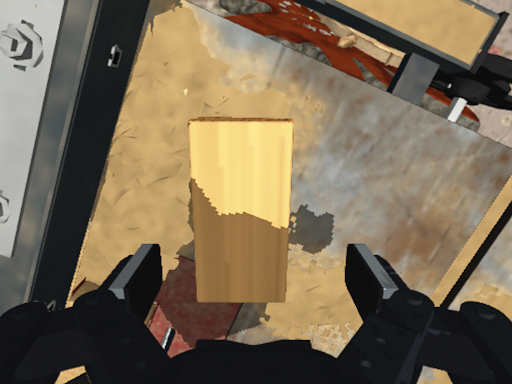

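The closer view agrees: panel centre column is about 241, giving (471,288). Now I descend and grip.

```bash
python3 -m jog '0 0 0 0 -7 0 1;0 0 0 0 -7 30 1;0 0 0 0 -7 50 1;0 0 0 0 -7 57 1;0 0 0 0 -7 57 1;0 0 0 0 -7 57 1' ; python3 -m jog '0 0 0 0 0 0 0.5;0 0 0 0 0 0 0.5;0 0 0 0 0 0 0.5;0 0 0 0 0 0 0.5;0 0 0 0 0 0 0.5;0 0 0 0 0 0 0.5' 35
```

```text
t: 2.7
eef_pos: [470.7, 288.3, 57.4]
tool_rot: [-0.607, 3.081, 0.001]
wrist_force: [0.5, 0.2, 0.4]
opening: 1.003
grip_force: 0.0
t: 3.3
eef_pos: [470.6, 288.4, 57.4]
tool_rot: [-0.607, 3.081, 0.001]
wrist_force: [-1.2, -0.7, 8.0]
opening: 0.693
grip_force: 36.9
```

```bash
python3 -m jog '0 0 0 0 0 -8 0.5;0 0 0 0 0 -25 0.5;0 0 0 0 0 -60 0.5;0 0 0 0 0 -100 0.5;0 0 0 0 0 -120 0.5;0 0 0 0 0 -120 0.5'
python3 - <<'E'
from h import *
import cv2
a=bot.camera('side');b=bot.camera('wrist')
cv2.imwrite('pics/s3.png',np.hstack([cv2.resize(a[60:260,100:360],(400,308)),cv2.resize(b,(400,308))])[:,:,::-1])
E
```

```text
t: 3.9
eef_pos: [471.4, 289.0, 180.0]
tool_rot: [-0.607, 3.077, 0.004]
wrist_force: [-0.2, -0.2, -0.8]
opening: 0.69
grip_force: 38.8
```

View pics/s3.png

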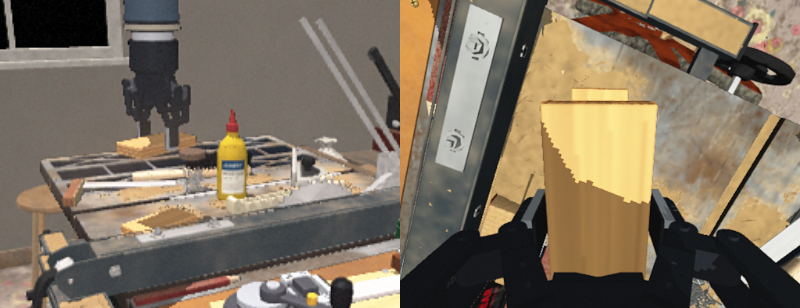

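The picture shows a single panel, evenly gripped, with the stack still in place. Now to above the jig.

```bash
python3 -m jog '0 0 4.7 -1 -346 -50 0.5;0 0 4.7 -1 -346 -50 0.5;0 0 4.7 -1 -346 -50 0.5;0 0 4.7 -1 -346 -50 0.5;0 0 4.7 -1 -346 -50 0.5;0 0 4.7 -1 -346 -50 0.5;0 0 4.7 -1 -346 -50 0.5;0 0 4.7 -1 -346 -50 0.5' ; python3 -m jog '0 0 0 0 0 0 0.5;0 0 0 0 0 0 0.5;0 0 0 0 0 0 0.5'
python3 - <<'E'
from h import *
import cv2,json
s=bot.state();R=Rn.from_rotvec(s['tool_rot']).as_matrix();print(s['eef_pos'],np.degrees(np.arctan2(R[1,1],R[0,1])))
P=bot.camera_params('wrist');im=bot.camera('wrist');cv2.imwrite('pics/w4.png',im[:,:,::-1])
json.dump({k:np.array(v).tolist() for k,v in P.items()},open('w4.json','w'))
for l,z in[('lipping',20),('lever_handle',42),('handle_mid',66),('gluing_jig',0)]:
    for r in bot.spot_point('wrist',l)[:1]:print(l,r,back('wrist',r['position'],z,P).round(1))
E
```

```text
t: 4.8
eef_pos: [603.6, -40.7, 225.5]
tool_rot: [0.177, 3.136, -0.008]
wrist_force: [0.5, -0.7, -2.1]
opening: 0.696
grip_force: 38.8
t: 5.1
eef_pos: [601.8, -29.7, 225.5]
tool_rot: [-0.157, -3.136, -0.001]
wrist_force: [-0.3, -0.2, -0.8]
opening: 0.691
grip_force: 38.8
[601.76496574 -29.72483164 225.53890661] 84.26546519943548
lever_handle {'position': [169.8, 132.7], 'p': 0.96} [ 555.7 -105.    42. ]
handle_mid {'position': [167.0, 136.3], 'p': 0.6} [ 556.5 -101.5   66. ]
gluing_jig {'position': [247.2, 73.6], 'p': 0.81} [507.4 -25.6   0. ]
```

View pics/w4.png

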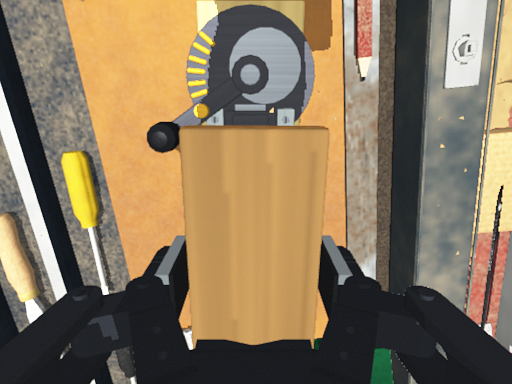

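The panel sits straight in the hand and the cam hub is at (250,73), but the lipping is hidden. I'll take the jig axis from a zoom of the first top picture.

Run:
```python
import cv2
im=cv2.imread('pics/top0.png');cv2.imwrite('pics/z5.png',cv2.resize(im[128:248,295:375],None,fx=5,fy=5,interpolation=cv2.INTER_CUBIC))
im=cv2.imread('pics/side0.png');cv2.imwrite('pics/z6.png',cv2.resize(im[210:300,230:410],None,fx=4.4,fy=4.4,interpolation=cv2.INTER_CUBIC))
```

```text
(no output)
```

View pics/z5.png

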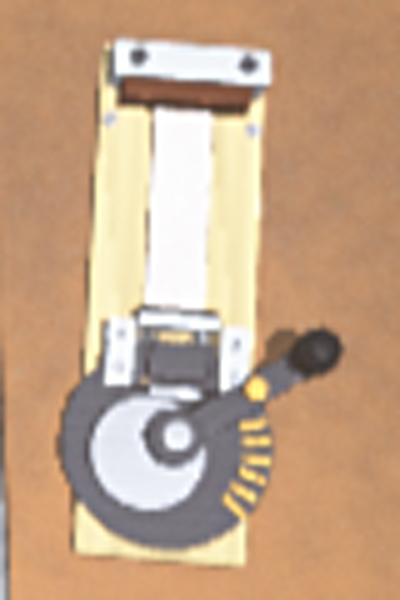

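View pics/z6.png

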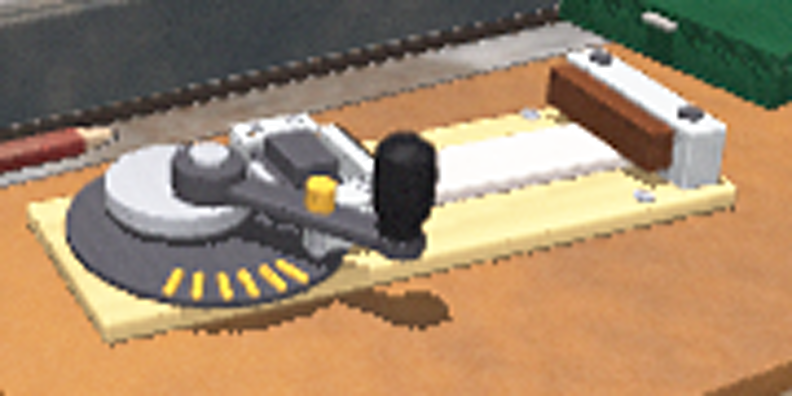

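Run:
```python
from h import *
from scipy.optimize import least_squares
T=[((177,435),(0,0,53)),((75,552),(-69,52,12)),((245,563),(-69,-52,12)),((122,103),(210,40,20)),((247,110),(210,-40,20))]
S=[((205,157),(0,0,53)),((108,330),(-69,-52,12)),((735,185),(255,-52,12)),((30,205),(-69,52,12)),((668,170),(210,-40,20))]
D={'top':[((u/5+295-.4,v/5+128-.4),p) for (u,v),p in T],'side':[((u/4.4+230-.4,v/4.4+210-.4),p) for (u,v),p in S]}
Pm={c:bot.camera_params(c) for c in D}
def res(q,cs):
    r=[]
    for c in cs:
        for uv,p in D[c]:
            X=np.array([q[0]+p[0]*np.cos(q[2])-p[1]*np.sin(q[2]),q[1]+p[0]*np.sin(q[2])+p[1]*np.cos(q[2]),p[2]])
            r+=list(proj(c,X,Pm[c])-uv)
    return np.array(r)
for cs in(['top'],['side'],['top','side']):
    o=least_squares(res,[512,-21,-.11],args=(cs,),x_scale=[1,1,.01],loss='soft_l1');q=o.x
    print(cs,q.round(3),res(q,cs).round(1).tolist())
    c,s=np.cos(q[2]),np.sin(q[2]);print('145:',q[0]+145*c,q[1]+145*s,'handle',q[0]+92*np.cos(q[2]-.96),q[1]+92*np.sin(q[2]-.96))
tgt=[q[0]+145*c,q[1]+145*s]
print(togo(tgt+[100],90+np.degrees(q[2])))
```

```text
['top'] [ 5.12521e+02 -2.27920e+01 -1.02000e-01] [0.2, -0.6, -0.3, -0.6, 0.5, 0.2, -0.5, 0.3, 0.1, 0.9]
145: 656.7638269967226 -37.59272302679229 handle 557.3165968129944 -103.1498369075254
['side'] [ 5.11515e+02 -2.74500e+01 -8.50000e-02] [1.4, -1.2, 0.2, -0.3, 1.0, -0.1, -1.3, 0.5, -4.5, 1.1]
145: 655.9928678289488 -39.748499897222395 handle 557.6965704631746 -107.01903353392063
['top', 'side'] [ 5.12657e+02 -2.47110e+01 -9.40000e-02] [0.8, -0.7, 0.5, -0.5, 1.3, -0.0, -0.4, 0.3, 0.1, 0.7, 1.2, -1.9, -0.3, -1.4, 0.9, -0.3, -1.2, -0.4, -4.6, 0.8]
145: 657.0224609914084 -38.26198653409524 handle 558.1467380132871 -104.67793474791405
[array([-55.2,  -1.8, 126.3]), np.float64(-0.08)]
```

```bash
python3 -m jog '0 0 -0.1 -45 -2 30 0.5;0 0 -0.1 -55 -2 75 0.5;0 0 -0.1 -55 -2 120 0.5;0 0 -0.1 -55 -2 148 0.5;0 0 -0.1 -55 -2 153 0.5;0 0 -0.1 -55 -2 153 0.5;0 0 -0.1 -55 -2 153 0.5'
python3 - <<'E'
from h import *
import cv2
print(togo([656.5,-38,41],90-5.6))
a=bot.camera('side');b=bot.camera('wrist')
cv2.imwrite('pics/s7.png',np.hstack([cv2.resize(a[180:300,230:410],(440,293),interpolation=2),cv2.resize(b,(360,293))])[:,:,::-1])
E
```

```text
t: 6.05
eef_pos: [658.1, -39.2, 75.2]
tool_rot: [0.145, 3.135, 0.0]
wrist_force: [0.7, -0.1, -0.4]
opening: 0.691
grip_force: 38.7
[array([ 1.8,  1. , 34.2]), np.float64(0.05)]
```

View pics/s7.png

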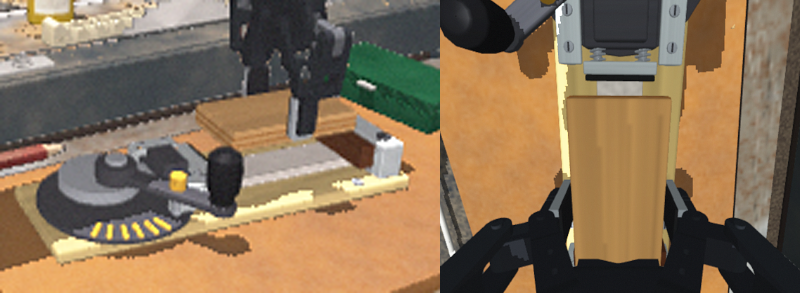

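The side view shows the panel hovering over the bed. In the wrist view the panel is centred on the bed laterally (column ~256) and the pad edge is at row ~105. I'll check x with that edge.

Run:
```python
from h import *
s=bot.state();e=s['eef_pos'];print(e)
print('pad',back('wrist',(256,104),40),'expected',512.6+80*np.cos(.098),-23.5-80*np.sin(.098))
z=e[2]-21.4+18
print('panel rear top',back('wrist',(256,127),z),'expect from tcp',e-60*np.array([np.cos(.1),-np.sin(.1),0]))
```

```text
[658.17867086 -39.24583951  75.55303743]
pad [589.8063949  -30.70125756  40.        ] expected 592.2161473576433 -31.327456798094186
panel rear top [597.36473443 -31.66244171  72.15303743] expect from tcp [598.47842094 -33.25583451  75.55303743]
```

```bash
python3 -m jog '0 0 0 1.5 1 12 0.5;0 0 0 1.5 1 22 0.5;0 0 0 1.5 1 29 0.5;0 0 0 1.5 1 31 0.5;0 0 0 1.5 1 32 0.5;0 0 0 1.5 1 32 0.5'
```

```text
t: 6.75
eef_pos: [654.7, -37.9, 41.5]
tool_rot: [-0.145, -3.137, -0.0]
wrist_force: [-5.0, 0.6, 8.0]
opening: 0.689
grip_force: 39.8
```

```bash
python3 -m jog '0 0 0 0 0 0 0.75;0 0 0 0 0 0 0.85;0 0 0 0 0 0 1;0 0 0 0 0 0 1;0 0 0 0 0 0 1'; python3 -m jog '0 0 0 0 0 -20 1;0 0 0 0 0 -60 1;0 0 0 25 0 -100 1;0 0 0 70 0 -130 1;0 0 0 90 0 -140 1;0 0 0 90 0 -140 1;0 0 0 90 0 -140 1'
python3 - <<'E'
from h import *
import cv2,json
P=bot.camera_params('wrist');print(bot.state()['eef_pos'])
b=bot.camera('wrist');a=bot.camera('side')
json.dump({k:np.array(v).tolist() for k,v in P.items()},open('w8.json','w'))
cv2.imwrite('pics/s8.png',np.hstack([cv2.resize(a[180:300,230:410],(360,384),interpolation=2),cv2.resize(b,(440,384))])[:,:,::-1])
for c,PP in(('wrist',P),('side',None)):
  for l,z in[('panel_top',20),('lipping',20),('lever_handle',42),('handle_mid',66)]:
    for r in bot.spot_point(c,l)[:1]:print(c,l,r,back(c,r['position'],z,PP).round(1))
E
```

```text
t: 7.25
eef_pos: [655.5, -38.1, 41.2]
tool_rot: [-0.145, -3.138, 0.0]
wrist_force: [-0.1, 0.5, 0.5]
opening: 0.999
grip_force: 0.0
t: 7.95
eef_pos: [566.3, -29.8, 181.9]
tool_rot: [0.145, 3.137, 0.0]
wrist_force: [1.1, 1.1, -0.5]
opening: 1.003
grip_force: 0.0
[566.28162089 -29.77040097 181.86796801]
wrist panel_top {'position': [251.1, 261.7], 'p': 0.84} [655.4 -39.4  20. ]
wrist lipping {'position': [253.4, 320.9], 'p': 0.8} [727.5 -43.8  20. ]
wrist lever_handle {'position': [167.3, 181.6], 'p': 0.62} [ 558.5 -102.8   42. ]
wrist handle_mid {'position': [156.0, 186.3], 'p': 0.82} [ 555.5 -104.9   66. ]
side panel_top {'position': [338.9, 247.8], 'p': 0.63} [650.6 -44.8  20. ]
side lipping {'position': [338.0, 247.8], 'p': 0.65} [648.9 -44.   20. ]
side lever_handle {'position': [319.0, 260.9], 'p': 0.51} [557.5 -99.4  42. ]
side handle_mid {'position': [317.6, 253.5], 'p': 0.53} [ 544.5 -110.2   66. ]
```

View pics/s8.png

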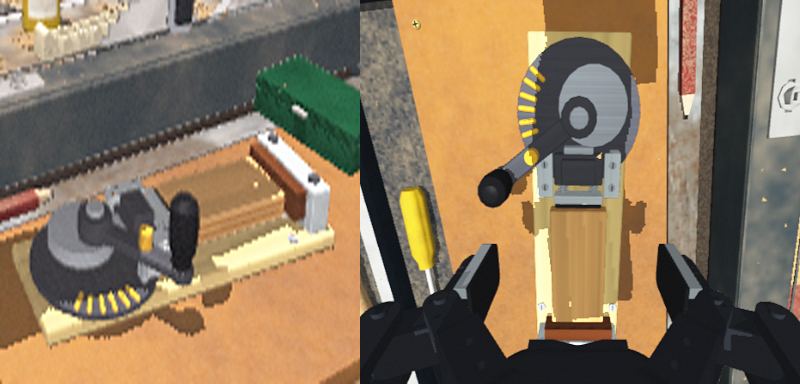

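The panel lies flat between pad and lipping, both centred at column ~579 of the picture. Next is the handle, with the fingers closing along the tangent of its arc.

Run:
```python
from h import *
s=bot.state();print(s['joints'].round(2) if hasattr(s['joints'],'round') else s['joints']);print(togo([557,-104,150],-5))
```

```text
[-0.03  0.49  0.01  1.82 -0.    0.83  1.45]
[array([  2.1, -74.7,  30.9]), np.float64(14.95)]
```

```bash
python3 -m jog '0 0 1.4 1 -10 5 1;0 0 2.8 2 -20 10 1;0 0 4.2 2 -30 15 1;0 0 5.6 2 -40 20 1;0 0 7 2 -50 25 1;0 0 8.4 2 -60 30 1;0 0 9.8 2 -70 31 1;0 0 11.2 2 -75 31 1'
python3 - <<'E'
from h import *
print(togo([557,-104,150],-5))
E
```

```text
t: 9.25
eef_pos: [556.8, -105.3, 150.0]
tool_rot: [1.866, 2.527, -0.001]
wrist_force: [0.5, 0.3, -0.3]
opening: 0.998
grip_force: 0.0
[array([1.2, 0.6, 0. ]), np.float64(3.69)]
```

```bash
python3 -m jog '0 0 1.4 0 0 0 1;0 0 2.8 0 0 0 1;0 0 3.7 0 0 0 1;0 0 3.7 0 0 0 1;0 0 3.7 0 0 0 1'
python3 - <<'E'
from h import *
import cv2
P=bot.camera_params('wrist');print(bot.state()['eef_pos'])
a=bot.camera('wrist');cv2.imwrite('pics/w9.png',a[:,:,::-1])
for l,z in[('lever_handle',42),('handle_mid',66)]:
    for r in bot.spot_point('wrist',l)[:2]:
        X=back('wrist',r['position'],z,P);print(l,r,X.round(1))
print(togo([557,-104,69],-5))
E
```

```text
t: 9.75
eef_pos: [557.0, -104.1, 150.2]
tool_rot: [2.307, 2.133, -0.0]
wrist_force: [-0.2, -0.5, -0.6]
opening: 1.0
grip_force: 0.0
[ 557.02989163 -104.14271738  150.22355314]
lever_handle {'position': [249.5, 195.5], 'p': 0.64} [ 554.7 -103.8   42. ]
handle_mid {'position': [250.8, 204.6], 'p': 0.83} [ 556.  -102.7   66. ]
[array([ 0.4, -0. , 81.3]), np.float64(0.07)]
```

View pics/w9.png

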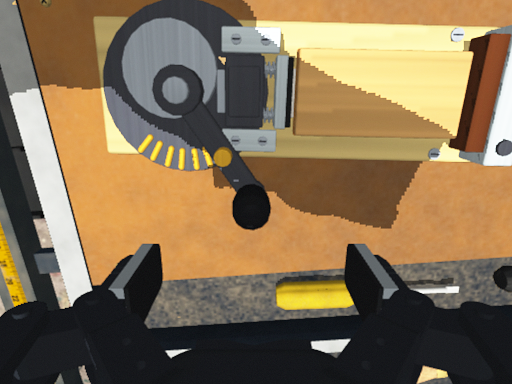

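The handle is midway between the fingers at (250,205), and the panel sits square to the lipping. Now I descend and grip.

```bash
python3 -m jog '0 0 0 0 0 30 1;0 0 0 0 0 60 1;0 0 0 0 0 78 1;0 0 0 0 0 81 1;0 0 0 0 0 81 1'; python3 -m jog '0 0 0 0 0 0 0.3;0 0 0 0 0 0 0.1;0 0 0 0 0 0 0.1;0 0 0 0 0 0 0.1;0 0 0 0 0 0 0.1;0 0 0 0 0 0 0.1;0 0 0 0 0 0 0.1;0 0 0 0 0 0 0.1' 60
```

```text
t: 10.4
eef_pos: [556.9, -104.5, 69.3]
tool_rot: [-2.31, -2.129, 0.001]
wrist_force: [-0.8, -0.3, 0.2]
opening: 1.003
grip_force: 0.0
t: 11.2
eef_pos: [555.9, -104.2, 70.1]
tool_rot: [-2.309, -2.128, 0.001]
wrist_force: [-5.7, 0.2, 12.6]
opening: 0.288
grip_force: 58.1
```

Run:
```python
from h import *
s=bot.state();R=Rn.from_rotvec(s['tool_rot']).as_matrix()
print(R[:,:2].round(3).tolist())
f=lambda th:np.array([92*np.cos(-.96-.098-th),92*np.sin(-.96-.098-th),0])
for t in[.1,.2,.3,.4,.5,.6,.7,.8,.9,1,1.1,1.2,1.24]:print(t,(R.T@(f(t)-f(0)))[:2].round(1),(R.T@(f(t)-f(.6)))[:2].round(1))
```

```text
[[0.082, 0.997], [0.997, -0.082], [0.001, -0.001]]
0.1 [-4.8 -7.9] [11.  44.2]
0.2 [ -8.7 -16.2] [ 7.1 35.9]
0.3 [-11.8 -24.8] [ 4.  27.2]
0.4 [-14.1 -33.7] [ 1.7 18.3]
0.5 [-15.4 -42.8] [0.4 9.2]
0.6 [-15.8 -52. ] [0. 0.]
0.7 [-15.3 -61.2] [ 0.5 -9.2]
0.8 [-13.9 -70.3] [  1.9 -18.3]
0.9 [-11.5 -79.2] [  4.3 -27.2]
1 [ -8.3 -87.8] [  7.5 -35.8]
1.1 [ -4.3 -96.1] [ 11.5 -44. ]
1.2 [   0.6 -103.9] [ 16.3 -51.9]
1.24 [   2.7 -106.9] [ 18.5 -54.8]
```

```bash
python3 -m jog '0 0 0 -4.8 -7.9 0 0.1;0 0 0 -8.7 -16.2 0 0.1;0 0 0 -11.8 -24.8 0 0.1;0 0 0 -14.1 -33.7 0 0.1;0 0 0 -15.4 -42.8 0 0.1;0 0 0 -15.8 -52 0 0.1;0 0 0 -15.8 -52 0 0.1'
```

```text
t: 11.9
eef_pos: [504.8, -115.8, 70.3]
tool_rot: [2.309, 2.127, 0.003]
wrist_force: [3.4, 1.2, 5.4]
opening: 0.288
grip_force: 59.2
```

```bash
python3 -m jog '0 0 0 0.5 -9.2 0 0.1;0 0 0 1.9 -18.3 0 0.1;0 0 0 4.3 -27.2 0 0.1;0 0 0 7.5 -35.8 0 0.1;0 0 0 11.5 -44 0 0.1;0 0 0 16.3 -51.9 0 0.1;0 0 0 17.5 -53.4 0 0.1;0 0 0 17.5 -53.4 0 0.1'
python3 - <<'E'
from h import *
import cv2
p=bot.state()['eef_pos'];print('theta',-.96-.098-np.arctan2(p[1]+23.5,p[0]-512.6))
a=bot.camera('side');b=bot.camera('wrist')
cv2.imwrite('pics/s10.png',np.hstack([cv2.resize(a[150:300,200:410],(400,300),interpolation=2),cv2.resize(b,(400,300))])[:,:,::-1])
E
```

```text
t: 12.7
eef_pos: [453.7, -96.0, 70.2]
tool_rot: [2.309, 2.124, 0.002]
wrist_force: [2.4, -7.4, 6.8]
opening: 0.287
grip_force: 59.5
theta 1.1951594684639544
```

View pics/s10.png

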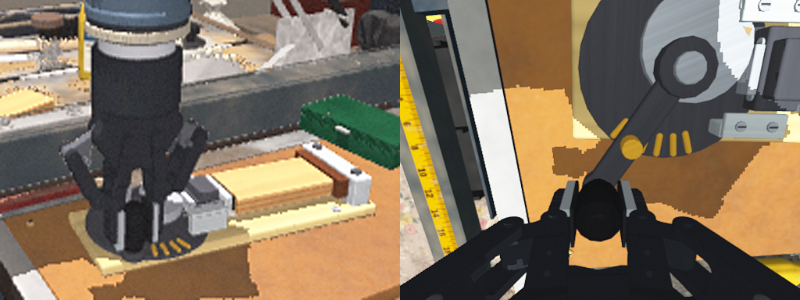

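The lever is between the third pair of ridges at about 1.20 rad. The handle is held and the jaw is against the panel, which is square to the lipping. Handing in.

```bash
python3 -m jog '0 0 0 0.6 -0.8 0 0.1;0 0 0 0.6 -0.8 0 0.1;0 0 0 0.6 -0.8 0 0.1'; python3 -c "
from station import bot
print(bot.finish_job())"
```

```text
t: 13.1
eef_pos: [453.4, -95.8, 70.3]
tool_rot: [2.308, 2.123, 0.002]
wrist_force: [2.1, -7.9, 7.5]
opening: 0.283
grip_force: 59.5
the job is handed in; nothing more can be done
None
```

I handed the job in at 13.1 s: the top panel lies flat and centred against the lipping, and the robot is holding the cam lever in the third notch (about 1.20 rad); the hand-in returned no verdict, and I had no reading of the jaw's force on the panel.

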